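# Pack the second layer of a steel lunch box

## Robot

A 6-joint arm with a two-finger parallel gripper is mounted at the origin on the work surface. World frame = base frame: x ahead of the robot, y to its left, z up, the work surface at z = 0. Lengths are in mm, angles in rad, forces in N, time in s.
With the tool pointing down it reaches from about 300 to 775 mm from the base axis. Payload 14.6 kg.
Tool frame: the origin (TCP) lies midway between the tips of the shut fingers; the grasp point (between the pads) lies manip.grasp_offset behind it (manip.grasp_offset is the distance from the TCP to the grasp point, in mm); z points along the fingers, y is the direction in which the jaws open and shut (so a half turn about z gives the same grasp; the last joint's range is limited). The gripper opens to 94 mm and grips with 3 to 60 N. Pads are 16 mm wide; open, the fingers measure 119 mm over their backs; the gripper's body (75 mm by 177 mm) begins 78 mm behind the grasp point.
Start: joints at [1.227, 0.3, 1.521, -0, 1.321, -0.067], TCP at [150.301, 529.055, 205.446] pointing down, gripper open.
Joint ranges: [-3.03, 3.03], [-0.79, 2.21], [0.23, 2.52], [-1.04, 4.18], [0, 3.07], [-2.55, 2.55]. Speed limits (rad/s): [2.22, 2.22, 2.57, 3.14, 3.14, 3.14].

## Interface

Orientations are given as [roll, pitch, yaw] about the fixed x, y, z axes, in that order (R = Rz(yaw) Ry(pitch) Rx(roll)).
In Python, from cell import monitor, vision, order, manip gives the robot as it stands.
- The arm moves only by the shell command python3 -m jog 'ROWS' [FORCE]. ROWS is JSON, a list of rows, each a list of 7 numbers: the shift along the tool's x, y, z in cm, then the turn, a rotation vector about the tool's x, y, z in rad, then the opening in per cent of the stroke, from 0 (shut) to 100 (fully open). In form: [[tx, ty, tz, rx, ry, rz, jaw], ...]. A call has 1 to 8 rows; each row shifts and turns the commanded pose from where the row before left it, along the tool's axes as they then stand; what a row does not reach is not made up. A row lasts 1/10 s, in which the tool goes at most 50 mm and 8.59 degrees, less where a joint would pass 70% of its speed; a pose out of reach is approached as far as the arm can. A call is refused whole if a number of a shift passes 5 or a number of a turn 0.15, either way. A call with a gripper value outside its range is refused whole. The fingers move at their own pace and stop on an object; FORCE is the grip in N (left out, the last holds). Time passes only in rows, so rows that do not move let the fingers close. It gives the time, the measured TCP pose, the force and the opening at its end, in the units of the state.
- monitor.read_state(): the state, without advancing time (a new reading comes with each control period).
- vision.camera(name): name is "scene" or "top"; returns a dict with "color" (480x640x3 uint8, blue, green, red), "fx", "fy", "cx", "cy" (pixels), "cam_to_world" (4x4, takes a point from camera to world coordinates). Camera axes: x right, y down, z forward; pixel columns grow to the right and rows downward; lengths in mm; the calibration is good to about 2 mm. A picture is of the moment at which its call begins. There is no depth.
- order.sign_off(): hands the job in, once; it reports no verdict.
The state is a dict: "clock": time; "joints": joint angles; "qd": joint speeds; "effort": joint torques, N m; "eef_pos": TCP position; "eef_rot": TCP orientation; "wrist_force": force on the tool from outside, world axes, zero at the start; "moment": the same for the moment, N m; "finger_gap": finger opening in mm.
Only numpy, scipy, OpenCV 4.12 (cv2) and the standard library are available. Lean on these libraries where they do the work, as an engineer would, in place of code of your own. Each camera call takes 0.05 s, during which the arm holds its last target.

## Task

The bottom layer of the steel lunch box is already packed. Close it off by lowering the divider plate into the box, upright part up, so that it lies level on the two ledges; then stand the small low round tub upright on the divider, beside the upright part. Lower each piece until it rests before letting go, rather than dropping it.

Things in the scene. Friction and masses are not known exactly. Their poses are not given: they have to be found in the camera images.
- lunch_box: Open steel box, fixed, 146 (x) by 196 (y) by 100 mm high, walls 3 mm, a wire loop on each short end. Origin: centre of its underside, z up. Inside, a ledge crosses each short end (36 mm wide in y), its top at z = 50 mm; between them lie two white rectangular tubs, tops at z = 41 mm: the bottom layer, which stays. A divider on the ledges has 15 mm of play each way.
- divider: Bare aluminium plate 110 (x) by 160 (y) by 4 mm, with an upright fin across its middle: 10 mm thick in y, 90 mm long in x, up to z = 40 mm; grip it by the fin. 0.2 kg. Origin: centre of the underside, z up; starts flat on the worktop, fin up. Same either way round. In the box its y lies along the box's y; the fin then parts the top layer into a +y and a -y half.
- low_tub: Small round lidded tub, white with grey lid, straight-sided, 52 mm across, 40 mm high, 0.12 kg, upright on the worktop. Origin: centre of its underside, z up. Not wanted: two like it nearby, one 66 mm high, one 84 mm across. On the divider, 47 mm from the box's middle along its y (either half), it clears fin and wall by about 16 mm; there fingers have room only at its +x and -x sides.
Things that resemble listed ones, but are neither listed nor needed, are in the scene too. What is shaped like the lunch_box but brown is not meant.

How it is judged (in metres and radians):
On the way, in this order (a step that is already met when the one before it is completed fails the run):
1. the divider is lowered into the box while held, to within 15 mm of its resting height on the ledges (contact force between the fingers and divider above 0.5 N and horizontal distance between divider and lunch_box below 0.035 m and z of divider in the frame of lunch_box between 0.04 and 0.065 m), for 0.1 s.
2. the divider lies level on both ledges, fin up, let go, with the tub still outside the box (contact force between the fingers and divider below 0.1 N and horizontal distance between divider and lunch_box below 0.035 m and z of divider in the frame of lunch_box between 0.045 and 0.055 m and angle between divider's own z axis and vertical below 0.07 rad and horizontal distance between low_tub and lunch_box above 0.13 m), for 0.2 s.
3. the low tub is lowered while held to within 15 mm of the divider plate, inside the box (contact force between the fingers and low_tub above 0.5 N and horizontal distance between low_tub and lunch_box below 0.09 m and z of low_tub in the frame of divider below 0.019 m), for 0.1 s.
At the end, for the whole second after the job is handed in: Divider fin up on both ledges in the box (5 mm of resting height, 35 mm of the box's middle, tilt under 4 degrees); low tub upright on its plate beside the fin, in the box (5 mm of resting height, 90 mm of the middle, tilt under 6 degrees); both at rest (horizontal distance between divider and lunch_box below 0.035 m and z of divider in the frame of lunch_box between 0.045 and 0.055 m and angle between divider's own z axis and vertical below 0.07 rad and horizontal distance between low_tub and lunch_box below 0.09 m and z of low_tub in the frame of divider between 0 and 0.009 m and angle between low_tub's own z axis and vertical below 0.1 rad and linear speed of each of low_tub, divider below 0.02 m/s); the robot touches nothing.
It also fails if it takes over 64 s, if anything falls off the work surface, if the arm or the gripper's body presses on something with over 40 N, if the wrist force passes 120 N, or if a joint passes its speed limit or range.

## Working session

There is one attempt and no reset: what is moved stays moved. The work goes in short steps, Python scripts to look and compute and a shell command to move; the robot and the scene stay as the last step left them, time stands still between calls to the robot, and variables do not carry over. Pictures are saved under pics/ and viewed, and the job is handed in when it is done.

```bash
mkdir -p pics; ls; python3 - <<'E'
from cell import monitor, vision, order, manip
import cv2,numpy as np
print(manip.grasp_offset, monitor.read_state())
for n in("scene","top"):
    c=vision.camera(n); cv2.imwrite(f"pics/{n}0.png",c["color"]); print(n,c["fx"],c["fy"],c["cx"],c["cy"],np.round(c["cam_to_world"],4).tolist())
E
```

```text
pics
18.8 {'clock': 0.0, 'joints': array([ 1.22738844e+00,  3.00427019e-01,  1.52156607e+00,  1.01481363e-05,
        1.32073888e+00, -6.65817954e-02]), 'qd': array([ 6.36786527e-04,  1.34553988e-04, -9.02722000e-05, -1.57324764e-03,
        1.05343839e-03,  1.02006989e-03]), 'effort': array([-1.30441786e-04, -5.31802976e+01, -3.52743852e+01,  7.08482321e-02,
        2.43696116e-02, -1.10207927e-04]), 'eef_pos': array([150.21788581, 528.81144873, 204.91687278]), 'eef_rot': array([-3.14045652e+00, -8.56092530e-05,  2.86476400e+00]), 'wrist_force': array([ 0.62864198,  0.75927668, -0.15478379]), 'moment': array([ 0.02509999, -0.04519708,  0.01882635]), 'finger_gap': 93.75003408380294}
scene 618.2461837028826 618.2461837028826 313.9826929409811 237.27311763807194 [[-0.5654, 0.4554, -0.6877, 1422.7737], [0.8246, 0.3309, -0.4589, 621.1852], [0.0186, -0.8265, -0.5626, 800.1489], [0.0, 0.0, 0.0, 1.0]]
top 605.566005872159 605.566005872159 323.0011875513651 252.7952037720976 [[-0.0048, -0.991, 0.1336, 306.8966], [-0.9997, 0.0018, -0.0227, 10.6728], [0.0222, -0.1337, -0.9908, 1407.7428], [0.0, 0.0, 0.0, 1.0]]
```

View pics/scene0.png

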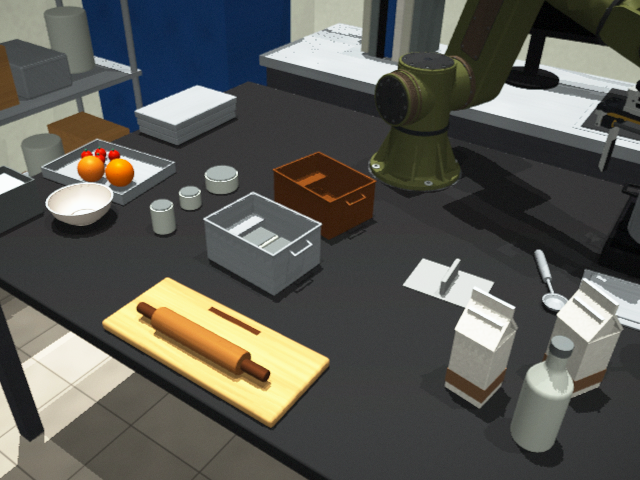

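View pics/top0.png

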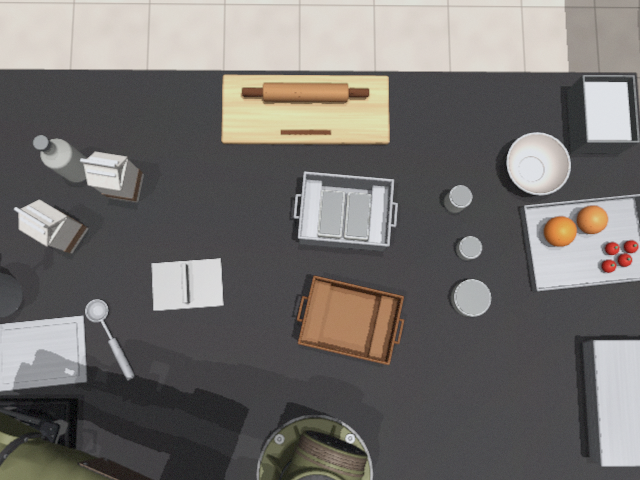

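The top view shows the steel box at about (346,210) and the brown lookalike at (351,320), which is not wanted. The divider is at (187,284).

The round tubs that could be confused are:
- (459,197), the tall one
- (469,247), small and low, which is my choice
- (472,297), the wide one

I'll check these in close crops.

```bash
python3 - <<'E'
import cv2
t=cv2.imread("pics/top0.png");s=cv2.imread("pics/scene0.png")
def crop(im,x,y,w,h,k,n):
    cv2.imwrite(f"pics/{n}.png",cv2.resize(im[y:y+h,x:x+w],None,fx=k,fy=k,interpolation=cv2.INTER_CUBIC))
crop(t,140,245,100,75,8,"c_div"); crop(t,290,160,120,100,6,"c_box"); crop(t,430,170,80,160,3.75,"c_tubs"); crop(s,130,150,120,100,6,"c_tubs_s")
E
```

```text
(no output)
```

View pics/c_div.png

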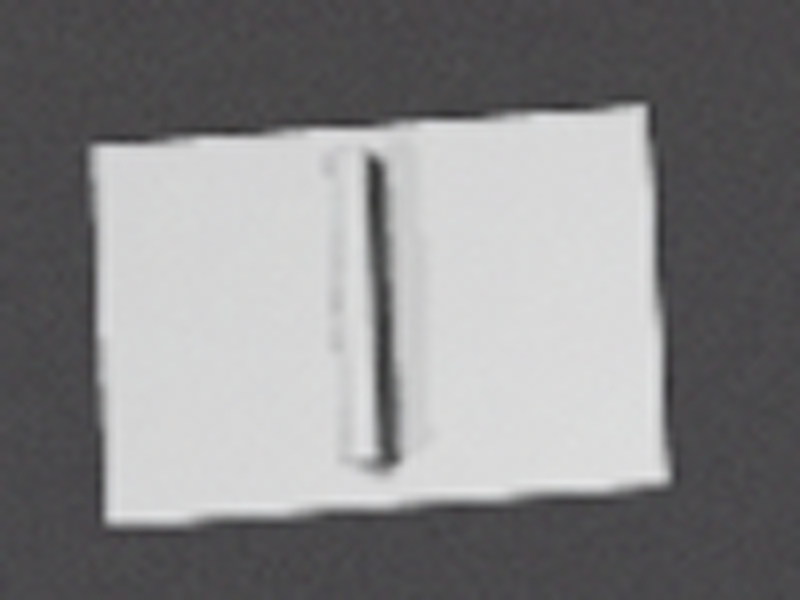

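View pics/c_box.png

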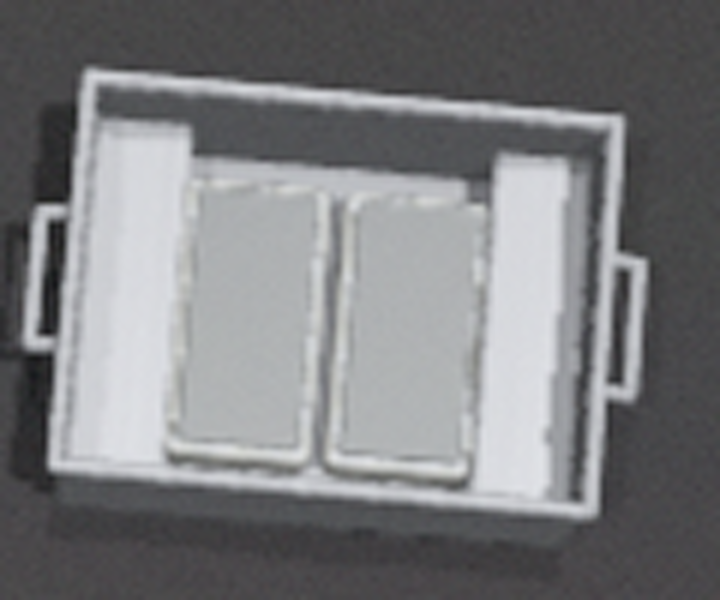

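View pics/c_tubs.png

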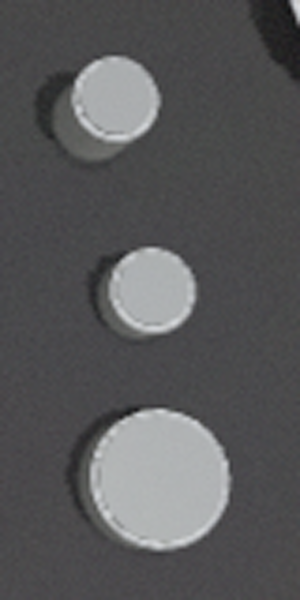

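View pics/c_tubs_s.png

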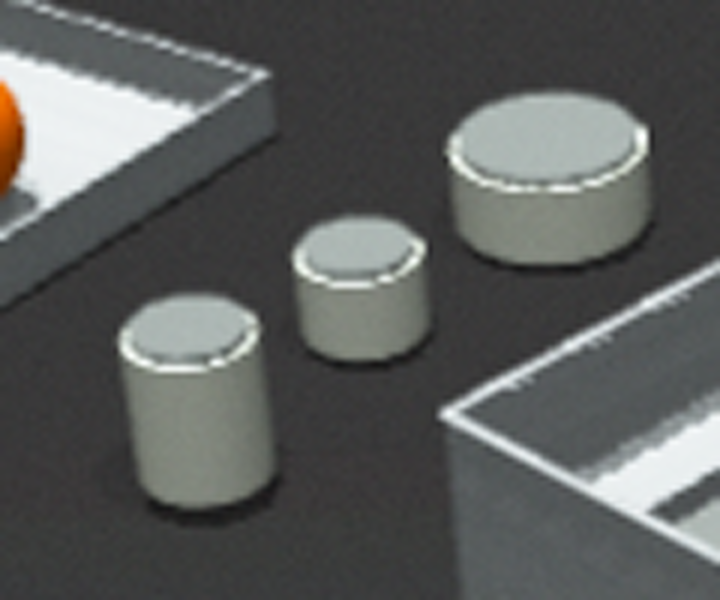

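The middle tub, at crop (152,290), is low and narrow, so it is the right one. The divider corners and the box rim corners are also clear in the crops. Next I'll turn these into world positions.

```bash
cat > h.py <<'E'
import numpy as np, cv2
from cell import monitor, vision, manip
def ray(c,px,z):
    px=np.atleast_2d(px).astype(float); M=np.array(c["cam_to_world"])
    d=np.c_[(px[:,0]-c["cx"])/c["fx"],(px[:,1]-c["cy"])/c["fy"],np.ones(len(px))]@M[:3,:3].T
    o=M[:3,3]; return (o+d*((z-o[2])/d[:,2])[:,None])[:,:2]
def proj(c,P):
    M=np.linalg.inv(np.array(c["cam_to_world"])); q=np.atleast_2d(P)@M[:3,:3].T+M[:3,3]
    return np.c_[c["fx"]*q[:,0]/q[:,2]+c["cx"],c["fy"]*q[:,1]/q[:,2]+c["cy"]]
def rect(P):
    # corners TL,TR,BR,BL in image
    c=P.mean(0); a=(P[1]-P[0])+(P[2]-P[3]); b=(P[3]-P[0])+(P[2]-P[1])
    return c,np.linalg.norm(a)/2,np.linalg.norm(b)/2,np.arctan2(a[1],a[0])
def to(p): # world target xyz grasp-down TCP -> tool delta in cm
    s=monitor.read_state(); from scipy.spatial.transform import Rotation as R
    return R.from_euler('xyz',s["eef_rot"]).as_matrix().T@(np.array(p)-s["eef_pos"])/10
E
cat > m.py <<'E'
from h import *
c=vision.camera("top")
f=lambda pts,k,o:np.array(pts)/k+np.array(o)-0.5+0.5/k
for n,pts,k,o,z in(("div",[(92,146),(646,103),(669,485),(107,525)],8,(140,245),4),("box",[(88,71),(623,118),(597,517),(52,470)],6,(290,160),100)):
    C,a,b,t=rect(ray(c,f(pts,k,o),z)); print(n,C.round(1),a.round(1),b.round(1),round(t,3), "mod pi", round((t)%np.pi,3))
print("fin top ends",ray(c,f([(352,152),(372,464)],8,(140,245)),40).round(1))
P=ray(c,f([(152,290),(109,290),(196,290)],3.75,(430,170)),40);print("tub",P.round(1))
# scene check tub
s=vision.camera("scene");P=ray(s,f([(361,247),(294,247),(428,247)],6,(130,150)),40);print("tub scene",P.round(1))
E
python3 m.py
```

```text
div [424.5 293.6] 160.6 110.5 -1.499 mod pi 1.643
box [582.  -71.1] 199.1 149.9 -1.659 mod pi 1.482
fin top ends [[467.4 295. ]
 [379.3 287.2]]
tub [[ 504.3 -358.6]
 [ 504.3 -332.1]
 [ 504.2 -385.7]]
tub scene [[ 505.5 -358. ]
 [ 521.5 -379.8]
 [ 489.5 -336.2]]
```

```bash
python3 -m jog '[[0,0,0,0,0,-0.12,100],[0,0,0,0,0,-0.12,100],[0,0,0,0,0,-0.11,100],[0,0,0,0,0,0,100]]'; python3 -c "
from h import *
print(to([424.0,292.5,120]),monitor.read_state()['eef_rot'])"
```

```text
clock: 0.6
eef_pos: [150.3, 529.0, 205.3]
eef_rot: [-3.141, -0.0, -3.067]
wrist_force: [0.1, 0.6, -0.5]
finger_gap: 93.8
[-25.52649092 -25.62872294   8.53246399] [-3.14128584e+00 -1.42066245e-04 -3.06665329e+00]
```

```bash
python3 -m jog '[[-3.2,-3.2,1,0,0,0,100],[-3.2,-3.2,1,0,0,0,100],[-3.2,-3.2,1,0,0,0,100],[-3.2,-3.2,1,0,0,0,100],[-3.2,-3.2,1,0,0,0,100],[-3.2,-3.2,1,0,0,0,100],[-3.2,-3.2,1,0,0,0,60],[-3.1,-3.2,1,0,0,0,60]]';python3 -m jog '[[0,0,0,0,0,0,60],[0,0,0,0,0,0,60]]'; python3 -c "
from h import *
print(to([424.0,292.5,8]),monitor.read_state()['eef_rot'])
cv2.imwrite('pics/s1.png',vision.camera('scene')['color'][180:360,340:580].repeat(3,0).repeat(3,1))"
```

```text
clock: 1.4
eef_pos: [424.6, 290.9, 125.1]
eef_rot: [3.141, 0.0, -3.072]
wrist_force: [0.3, 0.9, 0.1]
finger_gap: 81.5
clock: 1.6
eef_pos: [423.6, 291.8, 125.2]
eef_rot: [-3.141, -0.001, -3.073]
wrist_force: [0.1, 0.3, 0.4]
finger_gap: 65.6
[-0.05263762  0.06580701 11.71854221] [-3.14137771e+00 -6.77856992e-04 -3.07298611e+00]
```

View pics/s1.png

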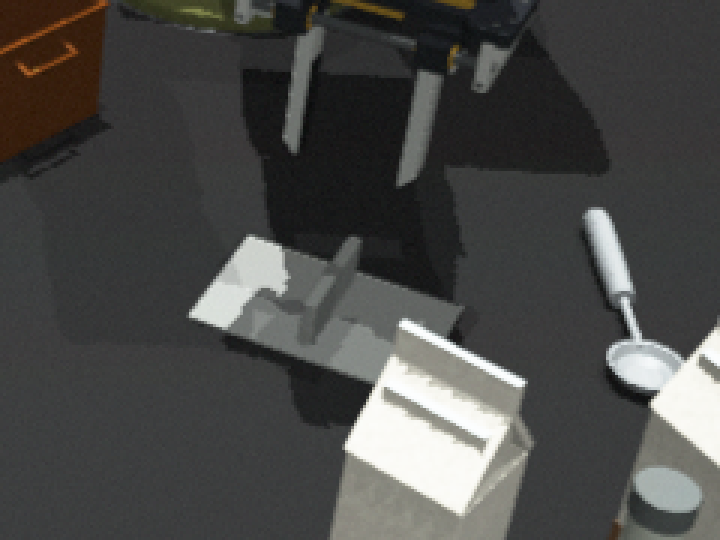

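The fingers (crop (290,150) and (405,185)) sit on either side of the fin (330,290). I'll go down and grip.

```bash
python3 -m jog '[[0,0.1,3,0,0,0,60],[0,0,3,0,0,0,60],[0,0,3,0,0,0,60],[0,0,1.5,0,0,0,60],[0,0,1,0,0,0,60],[0,0,0.1,0,0,0,60],[0,0,0,0,0,0,60]]';python3 -m jog '[[0,0,0,0,0,0,0],[0,0,0,0,0,0,0],[0,0,0,0,0,0,0],[0,0,0,0,0,0,0],[0,0,0,0,0,0,0],[0,0,0,0,0,0,0]]' 30
```

```text
clock: 2.35
eef_pos: [423.3, 294.0, 10.1]
eef_rot: [3.141, 0.001, -3.068]
wrist_force: [-0.5, 0.4, 0.8]
finger_gap: 56.3
clock: 2.95
eef_pos: [423.3, 293.4, 9.5]
eef_rot: [3.142, 0.0, -3.069]
wrist_force: [-0.3, -0.4, -0.4]
finger_gap: 11.5
```

```bash
python3 -m jog '[[0,0,0,0,0,0,0],[0,0,0,0,0,0,0],[0,0,-0.5,0,0,0,0],[0,0,-1,0,0,0,0],[0,0,-2,0,0,0,0],[0,0,-3,0,0,0,0],[0,0,-4,0,0,0,0],[0,0,-4,0,0,0,0]]' 30;python3 -m jog '[[0,0,-4,0,0,0.08,0],[0,0,-2,0,0,0.08,0],[0,0,0,0,0,0,0],[0,0,0,0,0,0,0]]'; python3 -c "
from h import *
print(to([582,-71,180]),monitor.read_state()['eef_rot'])
cv2.imwrite('pics/s2.png',vision.camera('scene')['color'])
cv2.imwrite('pics/t2.png',vision.camera('top')['color'])"
```

```text
clock: 3.75
eef_pos: [422.9, 293.2, 156.6]
eef_rot: [-3.142, -0.0, -3.068]
wrist_force: [-0.6, 0.4, -1.2]
finger_gap: 9.8
clock: 4.15
eef_pos: [423.0, 293.2, 213.9]
eef_rot: [-3.141, -0.0, 3.057]
wrist_force: [0.1, -0.5, -2.3]
finger_gap: 9.2
[-18.9210007  -34.9445327    3.39267915] [-3.14131532e+00 -3.30499110e-04  3.05712530e+00]
```

View pics/s2.png

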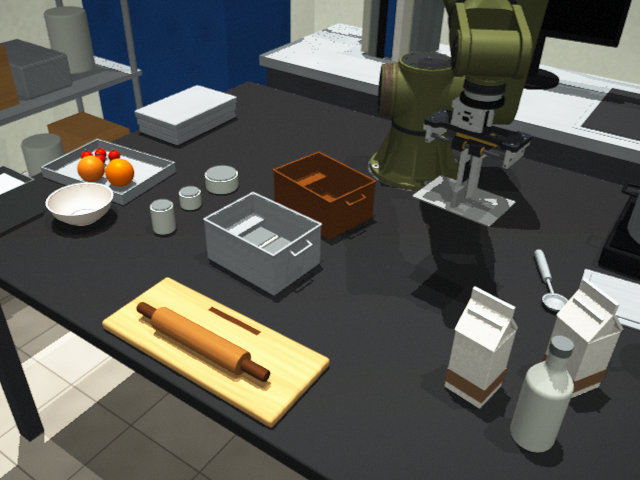

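The divider is held level at (465,198). Next I'll move it over the steel box.

```bash
python3 -m jog '[[-1.2,-2.2,0,0,0,0,0],[-2.3,-4.2,0,0,0,0,0],[-2.3,-4.2,0,0,0,0,0],[-2.3,-4.2,0,0,0,0,0],[-2.3,-4.2,0,0,0,0,0],[-2.3,-4.2,0,0,0,0,0],[-2.3,-4.2,0,0,0,0,0],[-2.2,-4.2,0,0,0,0,0]]';python3 -m jog '[[-1.2,-2.2,0,0,0,0,0],[-0.4,-1.1,0,0,0,0,0],[0,0,0,0,0,0,0],[0,0,0,0,0,0,0]]'; python3 -c "
from h import *
print(to([581,-71,150]),monitor.read_state()['eef_rot'])
cv2.imwrite('pics/t3.png',cv2.resize(vision.camera('top')['color'][130:290,240:450],None,fx=3.5,fy=3.5))"
```

```text
clock: 5.05
eef_pos: [567.3, -38.3, 212.9]
eef_rot: [3.141, -0.002, 3.056]
wrist_force: [0.0, -0.1, -1.1]
finger_gap: 10.1
clock: 5.45
eef_pos: [579.9, -69.5, 213.9]
eef_rot: [3.141, -0.001, 3.056]
wrist_force: [0.6, -0.2, -1.6]
finger_gap: 9.6
[-0.13186354 -0.14304154  6.39200767] [ 3.14125426e+00 -1.02981072e-03  3.05582263e+00]
```

View pics/t3.png

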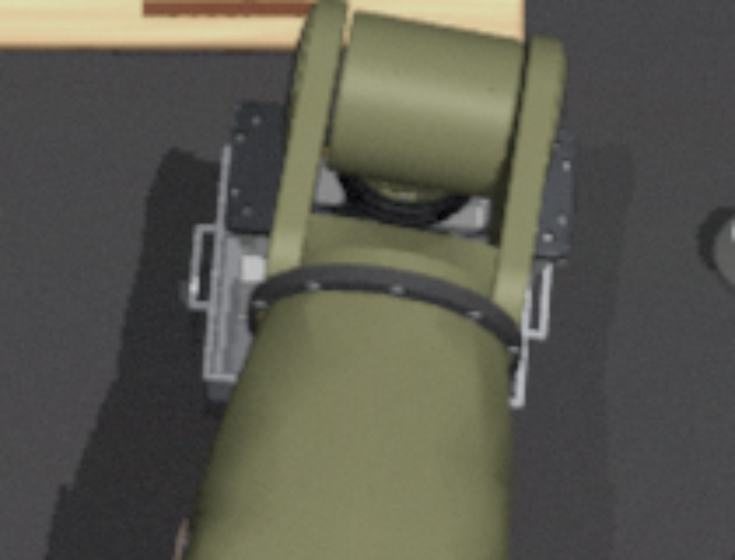

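```bash
python3 -m jog '[[-0.1,-0.1,3,0,0,0,0],[0,0,3,0,0,0,0],[0,0,2,0,0,0,0],[0,0,1,0,0,0,0],[0,0,0,0,0,0,0],[0,0,0,0,0,0,0]]'; python3 -c "
from h import *
print(to([581,-71,60]))
cv2.imwrite('pics/s3.png',cv2.resize(vision.camera('scene')['color'][120:320,170:410],None,fx=3,fy=3))"
```

```text
clock: 6.1
eef_pos: [581.6, -71.2, 125.6]
eef_rot: [-3.141, 0.001, 3.056]
wrist_force: [0.2, -0.7, -1.2]
finger_gap: 9.8
[0.07615873 0.01853445 6.56115539]
```

View pics/s3.png

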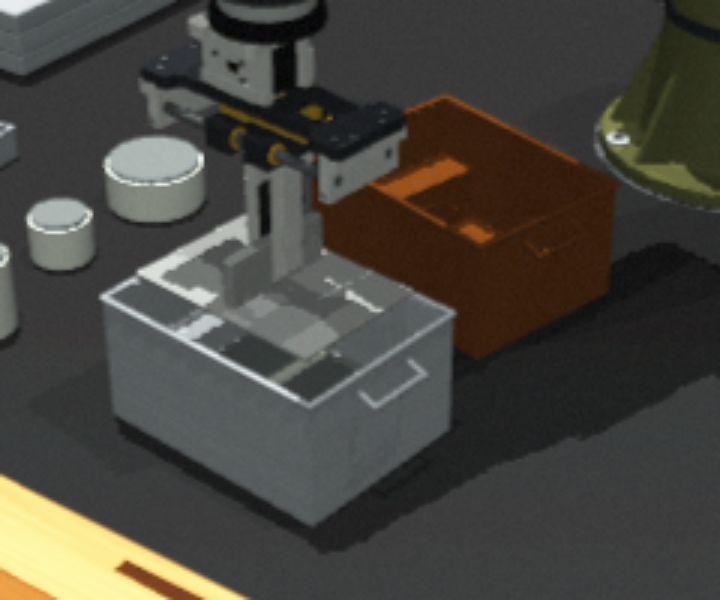

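```bash
python3 -c "
from h import *
c=vision.camera('scene')
f=lambda p:np.array(p)/3+[170,120]-1/3
P=ray(c,f([(138,272),(412,290),(302,356)]),120.);print(P,(P[0]+P[1])/2, np.arctan2(*(P[1]-P[2])[::-1]),np.arctan2(*(P[0]-P[2])[::-1]))
R=ray(c,f([(102,295),(452,313),(309,404),(244,211)]),100.);print(R,(R[0]+R[1])/2)"
```

```text
[[ 6.29517094e+02 -1.55093738e+02]
 [ 5.36737788e+02  1.15628404e+01]
 [ 6.44398851e+02 -2.04122530e-01]] [583.1274406  -71.76544861] 3.0327284020242384 -1.6665820691126054
[[ 643.77537969 -177.65119217]
 [ 518.75990091   33.11756683]
 [ 662.14747166   18.70336037]
 [ 494.13366888 -172.32484003]] [581.2676403  -72.26681267]
```

The plate and the box rim agree to within 2 mm, so I'll lower it, slowing near the ledges.

```bash
python3 -m jog '[[0,0,1.5,0,0,0,0],[0,0,1.5,0,0,0,0],[0,0,1.5,0,0,0,0],[0,0,1,0,0,0,0],[0,0,0.5,0,0,0,0],[0,0,0.2,0,0,0,0],[0,0,0,0,0,0,0],[0,0,0,0,0,0,0]]';python3 -m jog '[[0,0,0.1,0,0,0,0],[0,0,0.1,0,0,0,0],[0,0,0,0,0,0,0]]'
```

```text
clock: 7.0
eef_pos: [581.5, -71.7, 63.0]
eef_rot: [-3.141, 0.001, 3.055]
wrist_force: [0.2, -0.2, -1.6]
finger_gap: 10.0
clock: 7.3
eef_pos: [581.2, -71.7, 60.5]
eef_rot: [3.142, 0.0, 3.055]
wrist_force: [-0.4, -0.2, -1.1]
finger_gap: 9.8
```

```bash
python3 -m jog '[[0,0,0.05,0,0,0,0],[0,0,0.05,0,0,0,0],[0,0,0,0,0,0,0]]';python3 -m jog '[[0,0,0.05,0,0,0,0],[0,0,0.05,0,0,0,0],[0,0,0,0,0,0,0]]'
```

```text
clock: 7.6
eef_pos: [581.3, -71.7, 59.5]
eef_rot: [-3.142, 0.0, 3.055]
wrist_force: [0.3, -0.2, -1.3]
finger_gap: 9.8
clock: 7.9
eef_pos: [581.3, -71.7, 59.5]
eef_rot: [-3.142, 0.0, 3.055]
wrist_force: [-5.1, 0.5, 11.0]
finger_gap: 9.7
```

It has touched the ledges (11 N upward at the expected height). I'll release and rise.

```bash
python3 -m jog '[[0,0,0,0,0,0,40],[0,0,0,0,0,0,40],[0,0,0,0,0,0,40],[0,0,0,0,0,0,40],[0,0,0,0,0,0,40],[0,0,0,0,0,0,40]]';python3 -m jog '[[0,0,-1,0,0,0,40],[0,0,-2,0,0,0,40],[0,0,-4,0,0,0,40],[0,0,-4,0,0,0,40],[0,0,-4,0,0,0,40],[0,0,0,0,0,0,70],[0,0,0,0,0,0,70]]'; python3 -c "
from h import *
cv2.imwrite('pics/s4.png',cv2.resize(vision.camera('scene')['color'][120:320,170:410],None,fx=3,fy=3))"
```

```text
clock: 8.5
eef_pos: [581.2, -71.7, 58.4]
eef_rot: [3.142, -0.0, 3.055]
wrist_force: [0.4, 0.2, 1.1]
finger_gap: 37.6
clock: 9.2
eef_pos: [581.4, -71.7, 209.5]
eef_rot: [-3.141, 0.002, 3.055]
wrist_force: [0.8, 0.1, -0.1]
finger_gap: 50.3
```

View pics/s4.png

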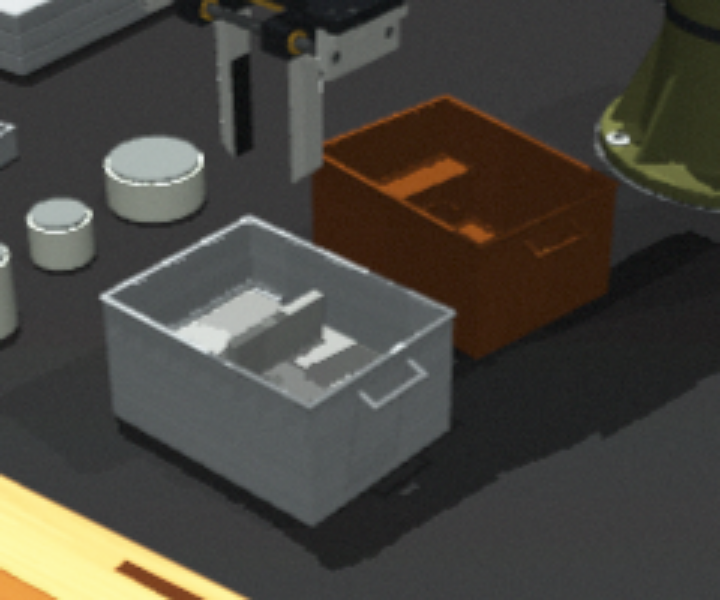

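The divider is seated level in the box (fin around crop (280,330)). Next I'll turn the jaws and go to the tub.

```bash
python3 -m jog '[[0,0,0,0,0,0.14,75],[0,0,0,0,0,0.14,75],[0,0,0,0,0,0.14,75],[0,0,0,0,0,0.14,75],[0,0,0,0,0,0.14,75],[0,0,0,0,0,0.14,75],[0,0,0,0,0,0.14,75],[0,0,0,0,0,0.14,75]]';python3 -m jog '[[0,0,0,0,0,0.14,75],[0,0,0,0,0,0.14,75],[0,0,0,0,0,0.14,75],[0,0,0,0,0,0.03,75],[0,0,0,0,0,0,75],[0,0,0,0,0,0,75]]'; python3 -c "
from h import *
print(to([504.6,-358.4,130]),monitor.read_state()['joints'])"
```

```text
clock: 10.05
eef_pos: [580.7, -71.6, 206.9]
eef_rot: [-3.139, -0.001, 1.929]
wrist_force: [0.5, 0.5, 0.1]
finger_gap: 70.4
clock: 10.65
eef_pos: [580.9, -71.6, 207.6]
eef_rot: [-3.14, -0.0, 1.486]
wrist_force: [1.0, 0.6, -0.6]
finger_gap: 70.4
[-29.21878845  -5.16634646   7.76052956] [-1.85269486e-01  3.78316789e-01  1.41163456e+00 -4.09982466e-05
  1.35321204e+00 -1.00607599e-01]
```

```bash
python3 -m jog '[[-4,-0.7,0,0,0,0,75],[-4,-0.7,0,0,0,0,75],[-4,-0.7,0,0,0,0,75],[-4,-0.7,1,0,0,0,75],[-4,-0.7,1.5,0,0,0,75],[-4,-0.7,1.5,0,0,0,75],[-4,-0.7,1.5,0,0,0,75],[-1.2,-0.3,1,0,0,0,75]]';python3 -m jog '[[0,0,0,0,0,0,75],[0,0,0,0,0,0,75]]'; python3 -c "
from h import *
print(to([504.6,-358.4,130]))
cv2.imwrite('pics/s5.png',cv2.resize(vision.camera('scene')['color'][100:260,120:320],None,fx=4,fy=3.5))"
```

```text
clock: 11.45
eef_pos: [502.6, -361.0, 141.6]
eef_rot: [-3.14, -0.001, 1.483]
wrist_force: [0.6, 1.4, -0.8]
finger_gap: 70.6
clock: 11.65
eef_pos: [504.7, -357.2, 143.6]
eef_rot: [-3.141, -0.0, 1.486]
wrist_force: [-0.0, -0.2, 0.3]
finger_gap: 70.7
[-1.16711943e-01  5.16648412e-04  1.36138182e+00]
```

View pics/s5.png

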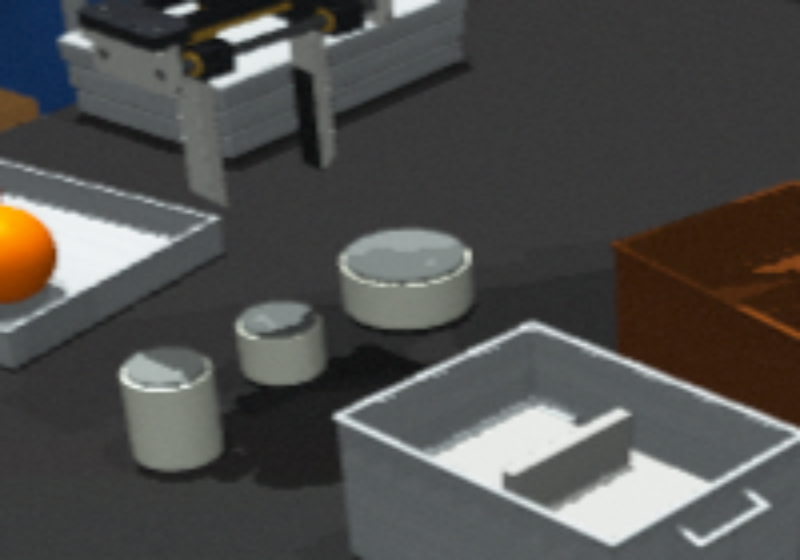

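The fingers straddle the low tub's column, with room to both neighbours. I'll descend.

```bash
python3 -m jog '[[-0.1,0,3,0,0,0,75],[0,0,3,0,0,0,75],[0,0,3,0,0,0,75],[0,0,2.5,0,0,0,75],[0,0,1.5,0,0,0,75],[0,0,0.7,0,0,0,75],[0,0,0,0,0,0,75],[0,0,0,0,0,0,75]]'; python3 -c "
from h import *
print(to([504.6,-358.4,6]))
cv2.imwrite('pics/s6.png',cv2.resize(vision.camera('scene')['color'][130:250,120:280],None,fx=5,fy=5))"
```

```text
clock: 12.5
eef_pos: [504.9, -359.3, 7.8]
eef_rot: [3.14, 0.001, 1.485]
wrist_force: [0.8, -0.7, 0.8]
finger_gap: 70.5
[ 0.09068514 -0.04148125  0.17581715]
```

View pics/s6.png

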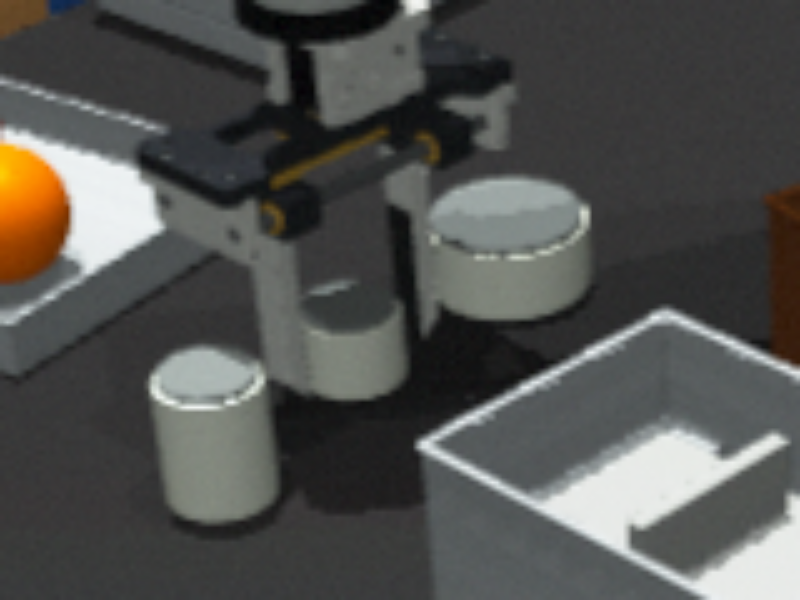

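The low tub (350,340) is between the fingers, so I'll close and lift.

```bash
python3 -m jog '[[0.1,0,0,0,0,0,0],[0,0,0,0,0,0,0],[0,0,0,0,0,0,0],[0,0,0,0,0,0,0],[0,0,0,0,0,0,0],[0,0,0,0,0,0,0]]' 25;python3 -m jog '[[0,0,-0.5,0,0,0,0],[0,0,-1,0,0,0,0],[0,0,-2,0,0,0,0],[0,0,-3.5,0,0,0,0],[0,0,-4,0,0,0,0],[0,0,-4,0,0,0,0],[0,0,-2,0,0,0,0],[0,0,0,0,0,0,0]]'; python3 -c "
from h import *
t=1.482
P=np.array([582,-71.5])-47*np.array([np.cos(t),np.sin(t)])
print(P,to([*P,150]))
cv2.imwrite('pics/s7.png',cv2.resize(vision.camera('scene')['color'][90:250,120:320],None,fx=4,fy=3.5))"
```

```text
clock: 13.15
eef_pos: [504.6, -358.3, 7.0]
eef_rot: [3.141, 0.0, 1.485]
wrist_force: [0.1, 0.8, 4.6]
finger_gap: 51.4
clock: 13.95
eef_pos: [505.1, -358.8, 180.2]
eef_rot: [3.137, 0.003, 1.485]
wrist_force: [-0.4, 0.1, -0.9]
finger_gap: 51.7
[ 577.83205491 -118.31482921] [24.59714837  5.16424745  2.96485147]
```

View pics/s7.png

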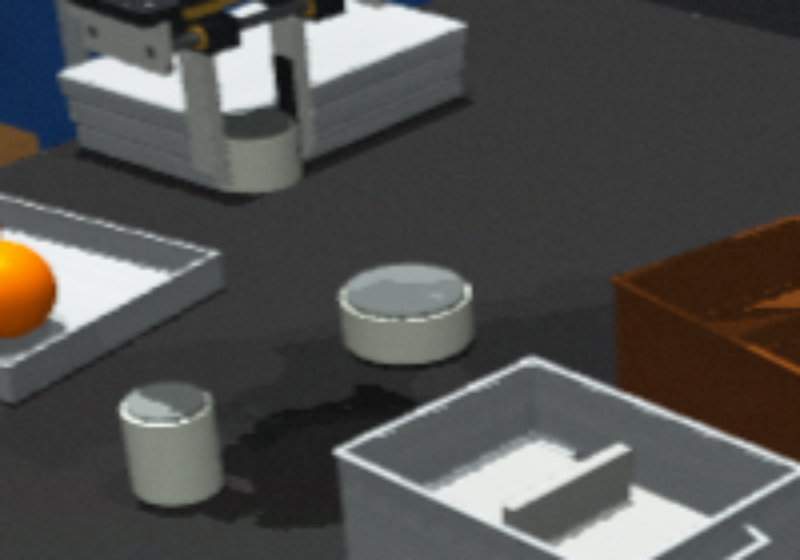

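The tub is held. I'll carry it over the −y half of the box.

```bash
python3 -m jog '[[2,0.4,0,0,0,0,0],[3.5,0.8,0,0,0,0,0],[4,0.8,0,0,0,0,0],[4,0.8,0,0,0,0,0],[4,0.8,0,0,0,0,0],[3.5,0.8,0,0,0,0,0],[2.5,0.5,0,0,0,0,0],[1.1,0.3,0,0,0,0,0]]';python3 -m jog '[[0,0,0,0,0,0,0],[0,0,0,0,0,0,0],[0,0,0,0,0,0,0]]'; python3 -c "
from h import *
P=[577.8,-118.3]
print(to([*P,61]),monitor.read_state()['eef_rot'])
"
```

```text
clock: 14.8
eef_pos: [577.0, -115.4, 174.6]
eef_rot: [-3.139, -0.001, 1.487]
wrist_force: [0.0, -0.3, -0.8]
finger_gap: 51.4
clock: 15.1
eef_pos: [576.9, -118.8, 176.1]
eef_rot: [-3.141, 0.0, 1.483]
wrist_force: [0.5, 0.6, -0.4]
finger_gap: 51.3
[ 0.05420709  0.09390454 11.5090353 ] [-3.14106500e+00  5.24659022e-05  1.48338820e+00]
```

```bash
python3 -m jog '[[0.1,0.1,2,0,0,0,0],[0,0,2,0,0,0,0],[0,0,1.5,0,0,0,0],[0,0,0,0,0,0,0],[0,0,0,0,0,0,0]]'; python3 -c "
from h import *
cv2.imwrite('pics/s8.png',cv2.resize(vision.camera('scene')['color'][140:300,170:370],None,fx=4,fy=3.5))"
```

```text
clock: 15.6
eef_pos: [578.5, -117.1, 121.9]
eef_rot: [3.141, 0.0, 1.484]
wrist_force: [0.5, 0.3, -0.5]
finger_gap: 51.4
```

View pics/s8.png

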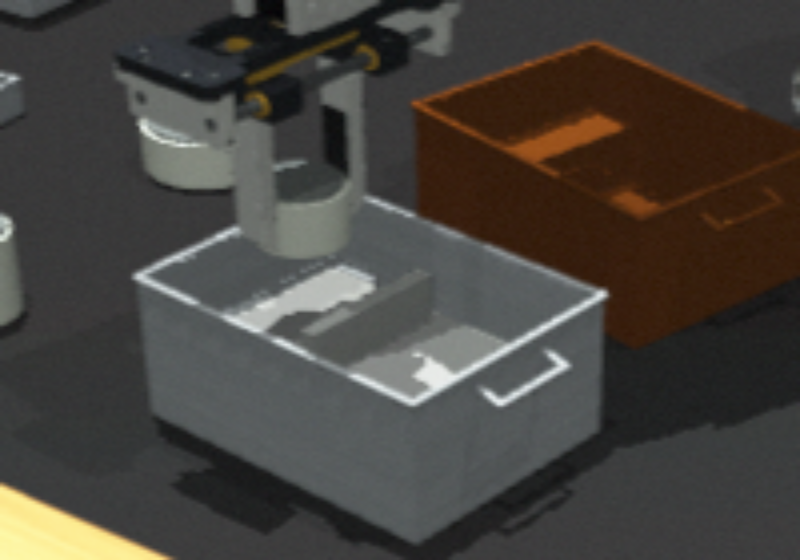

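```bash
python3 -m jog '[[-0.1,0,1.5,0,0,0,0],[0,0,1.5,0,0,0,0],[0,0,1.3,0,0,0,0],[0,0,0.8,0,0,0,0],[0,0,0.5,0,0,0,0],[0,0,0.2,0,0,0,0],[0,0,0,0,0,0,0],[0,0,0,0,0,0,0]]';python3 -m jog '[[0,0,0.05,0,0,0,0],[0,0,0.05,0,0,0,0],[0,0,0,0,0,0,0]]'
```

```text
clock: 16.45
eef_pos: [578.5, -117.7, 63.9]
eef_rot: [3.141, 0.0, 1.485]
wrist_force: [0.3, 0.5, -1.7]
finger_gap: 51.7
clock: 16.75
eef_pos: [578.3, -117.6, 62.5]
eef_rot: [3.141, 0.0, 1.485]
wrist_force: [-0.3, 0.2, -2.3]
finger_gap: 51.5
```

```bash
python3 -m jog '[[0,0,0.05,0,0,0,0],[0,0,0.05,0,0,0,0],[0,0,0,0,0,0,0]]';python3 -m jog '[[0,0,0.05,0,0,0,0],[0,0,0,0,0,0,0],[0,0,0,0,0,0,0]]'
```

```text
clock: 17.05
eef_pos: [578.2, -117.6, 61.4]
eef_rot: [-3.142, 0.0, 1.485]
wrist_force: [0.1, 0.0, -0.5]
finger_gap: 51.8
clock: 17.35
eef_pos: [578.3, -117.6, 61.0]
eef_rot: [3.142, 0.0, 1.485]
wrist_force: [-0.1, 0.6, -0.8]
finger_gap: 51.5
```

```bash
python3 -m jog '[[0,0,0.05,0,0,0,0],[0,0,0,0,0,0,0],[0,0,0,0,0,0,0]]'
```

```text
clock: 17.65
eef_pos: [578.3, -117.6, 60.9]
eef_rot: [3.141, 0.0, 1.485]
wrist_force: [-3.2, 0.6, 4.9]
finger_gap: 51.8
```

It has touched the plate, so I'll release and rise.

```bash
python3 -m jog '[[0,0,0,0,0,0,70],[0,0,0,0,0,0,70],[0,0,0,0,0,0,70],[0,0,0,0,0,0,70],[0,0,0,0,0,0,70],[0,0,0,0,0,0,70]]';python3 -m jog '[[0,0,-0.5,0,0,0,70],[0,0,-1,0,0,0,70],[0,0,-2,0,0,0,70],[0,0,-4,0,0,0,70],[0,0,-4,0,0,0,70],[0,0,-4,0,0,0,70],[-2,0,-2,0,0,0,70],[-4,0,0,0,0,0,70]]';python3 -m jog '[[-4,0,0,0,0,0,70],[-4,0,0,0,0,0,70],[-4,0,0,0,0,0,70],[-2,0,0,0,0,0,70],[0,0,0,0,0,0,70],[0,0,0,0,0,0,70]]'; python3 -c "
from h import *
cv2.imwrite('pics/s9.png',cv2.resize(vision.camera('scene')['color'][140:300,170:370],None,fx=4,fy=3.5))
cv2.imwrite('pics/t9.png',cv2.resize(vision.camera('top')['color'][160:260,290:410],None,fx=6,fy=6,interpolation=cv2.INTER_CUBIC))"
```

```text
clock: 18.25
eef_pos: [578.2, -117.6, 60.4]
eef_rot: [-3.142, -0.0, 1.485]
wrist_force: [-0.1, 0.2, -0.8]
finger_gap: 65.9
clock: 19.05
eef_pos: [574.3, -176.6, 240.5]
eef_rot: [3.135, 0.002, 1.488]
wrist_force: [0.5, -0.6, -0.3]
finger_gap: 65.8
clock: 19.65
eef_pos: [561.2, -316.1, 235.7]
eef_rot: [3.141, -0.0, 1.485]
wrist_force: [-0.4, 0.3, -0.0]
finger_gap: 66.0
```

View pics/s9.png

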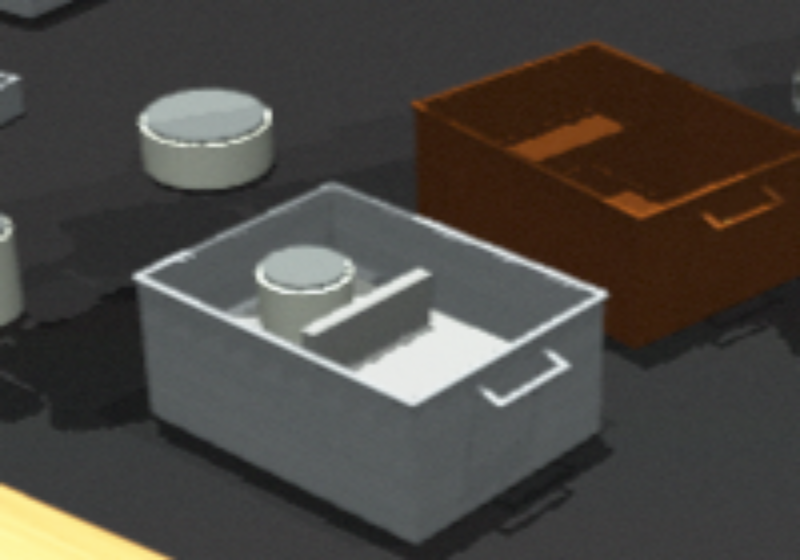

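View pics/t9.png

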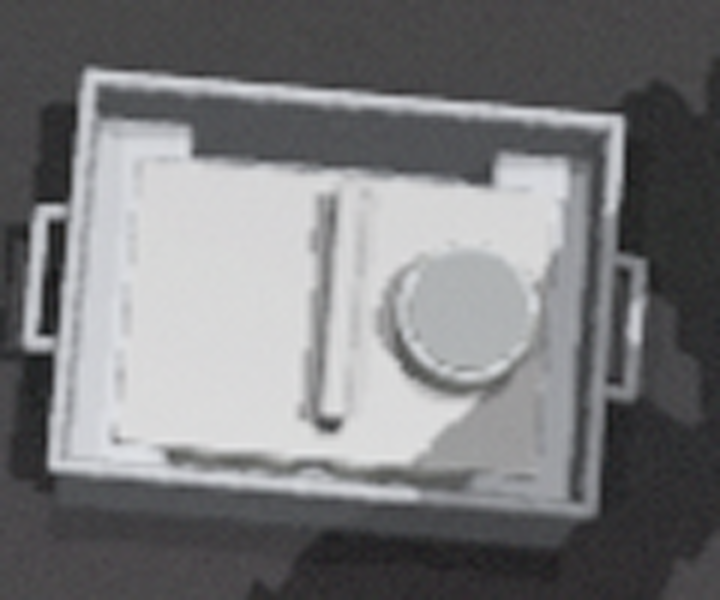

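Both pictures show the plate covering both ledges, with its corners at crop (140,160) and (535,475). The tub stands beside the fin with its lid at (468,313). I'll do one numeric check and hand the job in.

```bash
python3 - <<'E'
from h import *
from cell import order
c=vision.camera('top'); f=lambda p:np.array(p)/6+[290,160]-0.4
C,a,b,t=rect(ray(c,f([(140,158),(562,193),(538,478),(115,440)]),54)); print("div",C.round(1),a.round(1),b.round(1),round(t,3))
print("tub",ray(c,f([(469,313)]),94).round(1)); s=monitor.read_state(); print(s["clock"],s["wrist_force"].round(1))
print(order.sign_off())
E
```

```text
div [582.4 -73.4] 161.1 110.1 -1.659
tub [[ 575.6 -119. ]]
19.8 [ 0.1 -0.1  0.4]
the job is handed in; nothing more can be done
None
```

The job is handed in at about 19.8 s of the 64 s allowed; `sign_off` reports no verdict, so I only have my own checks.

- **Divider:** I gripped it by the fin and lowered it into the steel box until the ledges pushed back with about 11 N at the expected height, then let go. In the last top picture its middle is about 2 mm from the box's middle. It is in line with the box, and the plate lies over both ledges.
- **Low tub:** I lowered it onto the −y half of the plate until it touched with about 5 N, then let go. It stands upright beside the fin, about 48 mm from the box's middle.
- **Last checks:** The gripper is clear, with no force on the wrist beyond noise, and no check failed. The positions read from the pictures agree with the arm's own to about 3 mm. The plate's tilt and height I judged only from the pictures and the arm's height at contact.

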